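# Stand the label marker in its stand and snap its cap on

### The job

Take the uncapped label marker out of the mug and drop it, nib up, all the way down into the wide well of the small two-well stand, then let go of it. After that pick up its cap from the worktop and press it down onto the marker until it clicks and sits fully home, and keep pressing after the click: finish while still holding the cap and pushing it firmly down. Do not tip the mug over, and leave the wallet, bottle stopper and keys where they lie.

Things in the scene. Friction and masses are not known exactly. Their poses are not given: they have to be found in the camera images.
- marker: White round label marker, 20 mm thick, 166 mm long, loose, 85 g, leaning in the mug nib up, about 30 deg off vertical, its top away from the robot (+-25 deg), 35 mm of barrel above the rim. Origin: centre of the blunt foot; z along it to the nib. Barrel 140 mm to the shoulder, then a 13 mm neck, 13 mm long, with four springy beads (18 mm over them, 7 mm above the shoulder), then the tapering nib.
- marker_shoulder (a point): Centre of the marker's shoulder, 140 mm from the foot, where the 20 mm barrel steps down to the neck; the cap's rim rests here when fully home. z along the marker towards the nib.
- marker_tip (a point): Point of the nib, on the marker's axis, 166 mm from the foot (26 mm above the shoulder).
- cap: The marker's snap cap: plain grey cylinder with two black bands, 24 mm thick, 42 mm tall, 20 g, closed on top, standing mouth down on the worktop. Origin: centre of its mouth; z to the closed top. Mouth 15 mm wide, 36 mm deep. It first stops on the beads, mouth 10 mm above the shoulder; about 6 to 12 N straight down snaps it past them (the force drops) until its rim meets the shoulder.
- stand: Small stand fixed to the worktop: grey block 66 x 100 mm, 63 mm high, on a thin black foot 74 x 108 mm, two round wells in its top: a wide one (23 mm, for the marker) and a thin one (12 mm, for a pen). Origin: centre of its underside; y along the long side. The wide well lies 20 mm from the centre to -y, the thin one 28 mm to +y.
- stand_well (a point): Centre of the mouth of the wide well, 63 mm above the worktop. The well is 23 mm in diameter with a 3 mm chamfer, 55 mm deep, vertical, with a solid floor.
- mug: White ceramic mug, empty but for the marker, loose, about 260 g, 78 mm across, 95 mm high, 4 mm walls, one handle reaching 75 mm from the axis to +y. Origin: centre of its underside. It may stand on the left or the right of the stand; the cap is then on the other side.
- wallet: Dark flat wallet lying on the worktop, 94 x 115 x 20 mm, bystander; origin centre of its underside.
- stopper: Black rubber bottle stopper standing on the worktop, 27 mm wide, 65 mm tall, bystander; origin centre of its underside.
- keys: Bunch of keys lying flat, 37 x 116 mm, bystander; origin centre of its underside.

How it is judged:
On the way, in this order (a step that is already met when the one before it is completed fails the run):
1. the marker stands nib up at the bottom of the wide well, let go (horizontal distance between marker and stand_well below 0.005 m and z of marker in the frame of stand_well below -0.049 m and angle between marker's own z axis and vertical below 0.12 rad and contact force between the fingers and marker below 0.1 N), for 0.2 s.
2. the cap is snapped fully home on the standing marker (horizontal distance between marker and stand_well below 0.005 m and z of marker in the frame of stand_well below -0.049 m and angle between marker's own z axis and vertical below 0.12 rad and z of cap in the frame of marker_shoulder below 0.002 m and distance between cap and marker_shoulder below 0.0035 m and angle between the z axis of cap and the z axis of marker, either way round below 0.12 rad), for 0.1 s.
At the end, for the whole second after the job is handed in: Marker nib up in the wide well (foot within 5 mm of its axis, at least 49 mm deep, within 0.12 rad of upright); cap on its shoulder (within 2 mm along, 3.5 mm in all, in line to 0.12 rad); fingers still on the cap (over 3 N), marker pressed into the stand with over 4 N (all of step 2 and contact force between marker and stand above 4 N and contact force between the fingers and cap above 3 N); the arm keeps its last pose, push and grip.
It fails at once if the wallet, the bottle stopper or the keys moved by more than 3 cm (distance of any of wallet, stopper, keys from where it was at the start of the episode above 0.03 m).
It fails at once if the mug is tipped over (angle between mug's own z axis and vertical above 0.8 rad).
It also fails if it takes over 64 s, if anything falls off the work surface, if the arm or the gripper's body presses on something with over 40 N, if the wrist force passes 120 N, or if a joint passes its speed limit or range.

### The arm

A 7-joint arm with a two-finger parallel gripper is mounted at the origin on a cart in front of the work surface, level with it; the furniture and walls round the work are solid. World frame = base frame: x ahead of the robot, y to its left, z up, the work surface at z = 0. Lengths are in m, angles in rad, forces in N, time in s.
With the tool pointing down it reaches from about 0.425 to 0.925 m from the base axis. Payload 6.8 kg.
Tool frame: the origin (TCP) lies at the very end of the fingers, on their centre line; the grasp point (between the pads) lies 19 mm behind it (bot.tcp_to_grasp is the distance from the TCP to the grasp point, in m); z points along the fingers, y is the line along which they close (so a half turn about z gives the same grasp; the last joint's range is limited). The gripper opens to 85 mm and grips with 20 to 120 N. Pads are 22 mm wide; open, the fingers measure 114 mm over their backs; the gripper's body (76 mm by 85 mm) begins 54 mm behind the grasp point. The pads swing forward as they close: fully open they stand 13 mm farther back than shut.
Start: joints at [1.009, 0.477, 0.022, 1.555, -0.011, 1.109, -0.083], TCP at [0.296, -0.607, 0.231] pointing down, gripper open.
Joint ranges: [-2.96, 2.96], [-0.34, 2.1], [-1.41, 1.46], [0.24, 2.44], [-1.37, 4.51], [0.17, 1.92], [-2.96, 2.96]. Speed limits (rad/s): [2.39, 2.39, 3.14, 3.14, 3.14, 3.14, 3.14].

### API

Orientations are given as a unit quaternion [x, y, z, w].
In Python, from bench import bot gives the robot as it stands.
- The arm moves only by the shell command python3 -m creep 'ROWS'. ROWS is text: rows parted by semicolons, each of 7 numbers parted by spaces: the shift along the tool's x, y, z in mm, then the turn, a rotation vector about the tool's x, y, z in degrees, then the finger opening in mm, from 0 to 85.4. In form: tx ty tz rx ry rz gripper; .... A call has 1 to 12 rows; each row is the pose to reach, as a shift and turn from the pose commanded when the call began, along the tool's axes at that moment; what a row does not reach only later rows make up. A row lasts 1/10 s, in which the tool goes at most 50 mm and 8.59 degrees, less where a joint would pass 70% of its speed; a pose out of reach is approached as far as the arm can. A call with a gripper value outside its range is refused whole. The fingers move at their own pace and stop on an object; the grip force is fixed at half the most. Time passes only in rows, so rows that repeat a pose let the fingers close. It gives the time, the measured TCP pose, the force, the opening and the grip force at its end, in the units of the state.
- bot.state(): the state, without advancing time (a new reading comes with each control period).
- bot.grab_frame(name): name is "scene" or "top" or "wrist"; returns a dict with "color" (420x560x3 uint8, blue, green, red), "vfov" (degrees; the focal length in pixels is half the picture's height over the tangent of half this angle, whatever the lens; pixels are square), "cx", "cy" (the principal point, pixels), "eye" and "orientation" of the camera in the world; the wrist camera has in their place "T_tool_cam" (4x4, takes a point from camera to tool coordinates, whose origin is the TCP and whose axes are the flange's). Camera axes: x right, y up, looking along -z (the intrinsics and any distortion apply to the point x, -y, -z); pixel columns grow to the right and rows downward; lengths in m; the calibration is good to about 2 mm. The wrist camera is an equidistant fisheye: a pixel r from the principal point sees the ray r / f radians off the axis. A picture is of the moment at which its call begins: read the wrist's pose just before it. There is no depth.
- bot.hand_in(): hands the job in; it is judged then, once.
The state is a dict: "time_s": time; "joints": joint angles; "qd": joint speeds; "tau": joint torques, N m; "eef_pos": TCP position; "tool_rot": TCP orientation; "wrist_force": force on the tool from outside, world axes, zero at the start; "ft_torque": the same for the moment, N m; "opening": finger opening in m; "grip_force": force on a finger pad.
Only numpy, scipy, OpenCV 4.12 (cv2) and the standard library are available. Lean on these libraries where they do the work, as an engineer would, in place of code of your own. Each camera call takes 0.05 s, during which the arm holds its last target. There are 200 camera calls.

## Working session

There is one attempt and no reset: what is moved stays moved. The work goes in short steps, Python scripts to look and compute and a shell command to move; the robot and the scene stay as the last step left them, time stands still between calls to the robot, and variables do not carry over. Pictures are saved under pics/ and viewed, at most 10 in all, crops included, and the job is handed in when it is done.

```bash
mkdir -p pics; cat > h.py <<'E'
import numpy as np, cv2
from bench import bot
from scipy.spatial.transform import Rotation as R
np.set_printoptions(precision=4,suppress=True)
E
python3 - <<'E'
from h import *
s=bot.state(); print({k:np.round(v,3) for k,v in s.items()})
for n in("scene","top"):
    f=bot.grab_frame(n); cv2.imwrite(f"pics/{n}0.png",cv2.resize(f["color"],(800,600),interpolation=cv2.INTER_CUBIC)); print(n,{k:v for k,v in f.items() if k!="color"})
f=bot.grab_frame("wrist");print({k:v for k,v in f.items() if k!="color"})
E
```

```text
{'time_s': np.float64(0.0), 'joints': array([ 1.009,  0.478,  0.022,  1.556, -0.012,  1.109, -0.083]), 'qd': array([ 0.001, -0.   , -0.   , -0.001,  0.001, -0.001,  0.001]), 'tau': array([ -0.001, -59.646,   1.607, -28.12 ,   0.012,   0.009,  -0.   ]), 'eef_pos': array([ 0.296, -0.606,  0.23 ]), 'tool_rot': array([ 0.974,  0.225, -0.   , -0.001]), 'wrist_force': array([ 0.077, -0.68 ,  0.897]), 'ft_torque': array([ 0.013, -0.029,  0.008]), 'grip_force': np.float64(0.0), 'opening': np.float64(0.086)}
scene {'vfov': 54.289550545484765, 'cx': 276.2676548302988, 'cy': 209.5942333904282, 'eye': array([ 0.0412, -0.4962,  0.6052]), 'orientation': array([ 0.4305, -0.18  , -0.3418,  0.8158])}
top {'vfov': 42.224980065445436, 'cx': 276.38867956065775, 'cy': 212.5251867508677, 'eye': array([ 0.4609, -0.0002,  1.498 ]), 'orientation': array([ 0.0221, -0.0255, -0.7029,  0.7105])}
{'vfov': 65.70646984690485, 'cx': 278.7878290634954, 'cy': 209.17964490370116, 'T_tool_cam': array([[-0.0012,  0.9566,  0.2915,  0.0745],
       [ 1.    ,  0.0014, -0.0003, -0.0001],
       [-0.0007,  0.2915, -0.9566, -0.1425],
       [ 0.    ,  0.    ,  0.    ,  1.    ]])}
```

View pics/scene0.png

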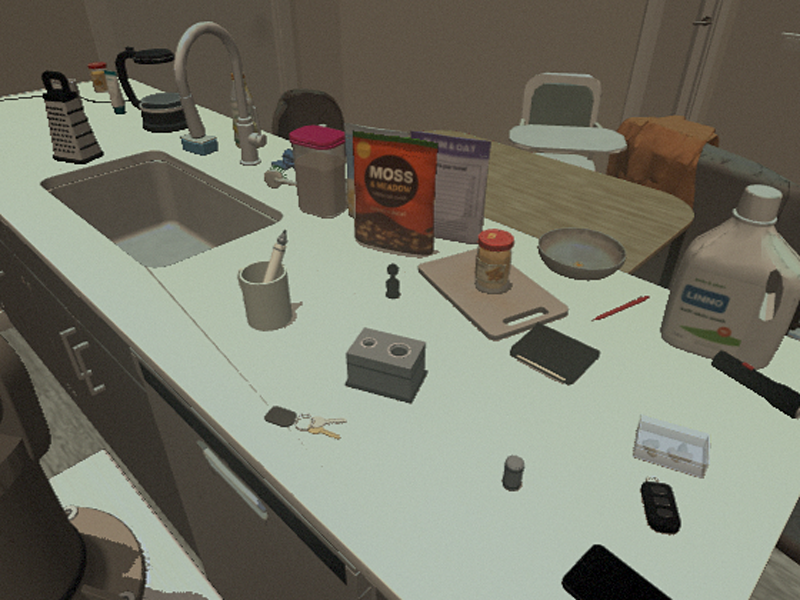

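View pics/top0.png

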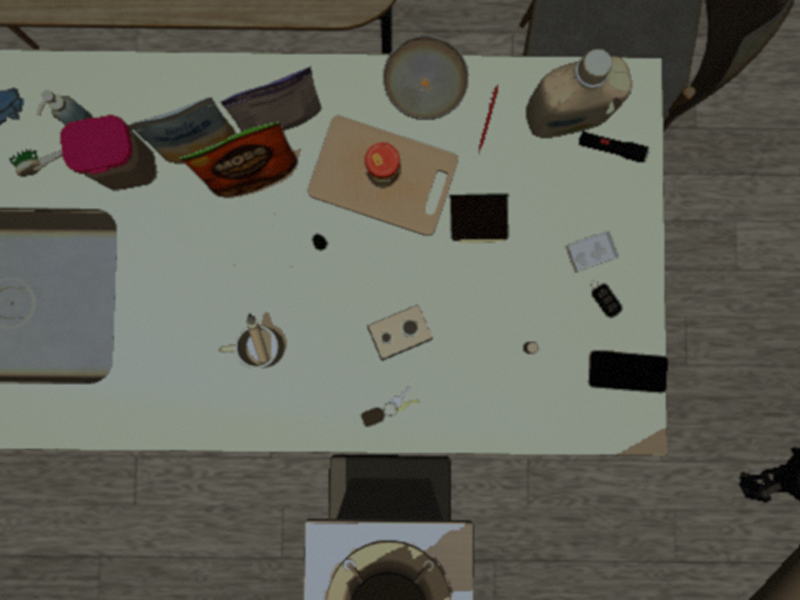

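The scene view shows the mug at (267,295) with the marker's nib at (282,235), the stand at (386,362) and the cap at (513,472). In the top view the mug is at (262,345), the wide well at (410,328) and the cap at (530,347). I'll enlarge these next.

```bash
cat >> h.py <<'E'
def ray(f,u,v):
    c=f["color"].shape; F=c[0]/2/np.tan(np.radians(f["vfov"]/2))
    d=np.array([(u-f["cx"])/F,-(v-f["cy"])/F,-1]); return f["eye"],R.from_quat(f["orientation"]).apply(d)
def at_z(f,u,v,z):
    e,d=ray(f,u,v); return e+d*(z-e[2])/d[2]
def tri(*rs):
    A=np.zeros((3,3));b=np.zeros(3)
    for e,d in rs:
        d=d/np.linalg.norm(d);P=np.eye(3)-np.outer(d,d);A+=P;b+=P@e
    p=np.linalg.solve(A,b); return p,[np.linalg.norm(np.cross(p-e,d/np.linalg.norm(d))) for e,d in rs]
E
python3 - <<'E'
from h import *
T=[("top",150,205),("top",246,200),("top",339,205),("scene",158,157),("scene",237,220),("scene",326,293)]
F={n:bot.grab_frame(n) for n in("scene","top")}
t=[cv2.resize(F[n]["color"][v:v+75,u:u+66],(264,300),interpolation=cv2.INTER_CUBIC) for n,u,v in T]
im=np.vstack([np.hstack(t[:3]),np.hstack(t[3:])])
cv2.imwrite("pics/tiles.png",np.clip(im.astype(float)*1.3,0,255).astype(np.uint8))
E
```

```text
(no output)
```

View pics/tiles.png

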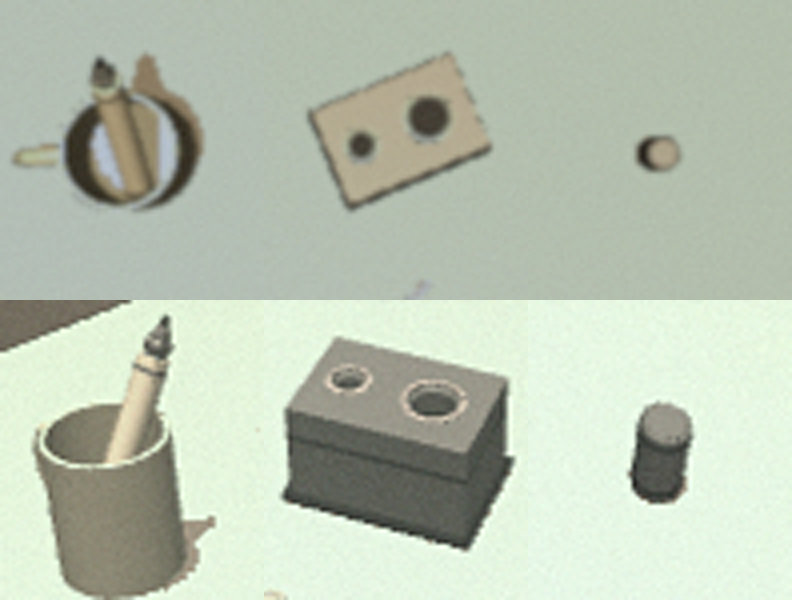

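The tiles show, in tile pixels: top view, nib (98,58), marker foot end about (142,192), wide well (429,117), cap top (663,153); scene view, nib (166,318), shoulder about (151,365), barrel at the rim about (121,460), wide well (434,400), cap top (665,425).

```bash
python3 - <<'E'
from h import *
F={n:bot.grab_frame(n) for n in("scene","top")}
T=dict(top=[(150,205),(246,200),(339,205)],scene=[(158,157),(237,220),(326,293)])
def px(n,x,y):
    i=int(x//264); o=T[n][i]; return F[n],o[0]+(x-264*i)/4-.375,o[1]+(y-(300 if n=="scene" else 0))/4-.375
P={}
for k,a,b in [("tip",(98,58),(166,318)),("shoulder",(107,92),(151,365)),("well",(429,117),(434,400)),("thin",(361,146),(349,379)),("cap",(663,153),(665,425))]:
    p,e=tri(ray(*px("top",*a)),ray(*px("scene",*b))); P[k]=p; print(k,p,e)
for k,z,a,b in [("well",.063,(429,117),(434,400)),("cap",.042,(663,153),(665,425)),("mugrim",.095,(132,150),(104,434))]:
    print(k,at_z(*px("top",*a),z),at_z(*px("scene",*b),z))
# marker axis: planes from both views
def plane(n,a,b):
    r1=ray(*px(n,*a))[1];r2=ray(*px(n,*b))[1];m=np.cross(r1,r2);return m/np.linalg.norm(m)
d=np.cross(plane("top",(98,58),(142,192)),plane("scene",(166,318),(121,460)));d/=np.linalg.norm(d);d*=np.sign(d[2])
print("axis",d,np.degrees(np.arccos(d[2])),"az",np.degrees(np.arctan2(d[1],d[0])),"foot",P["tip"]-.166*d,"sh",P["tip"]-.026*d)
E
```

```text
tip [0.5329 0.2471 0.1489] [np.float64(0.0003076243285314727), np.float64(0.0003076243285314802)]
shoulder [0.5143 0.2441 0.1255] [np.float64(0.002170990470988956), np.float64(0.00217099047098887)]
well [ 0.5154 -0.0356  0.0647] [np.float64(0.0011060500299610375), np.float64(0.001106050029960926)]
thin [0.4961 0.0088 0.0647] [np.float64(0.0014722970415645311), np.float64(0.0014722970415645446)]
cap [ 0.4809 -0.2656  0.0395] [np.float64(0.0007213141531911231), np.float64(0.000721314153191189)]
well [ 0.5147 -0.0349  0.063 ] [ 0.5177 -0.0349  0.063 ]
cap [ 0.4805 -0.2645  0.042 ] [ 0.4795 -0.2671  0.042 ]
mugrim [0.4765 0.2339 0.095 ] [0.4766 0.2413 0.095 ]
axis [0.512  0.0389 0.8581] 30.895376617495206 az 4.347126304900619 foot [0.4479 0.2406 0.0065] sh [0.5196 0.246  0.1266]
```

```bash
cat >> h.py <<'E'
def rel(pos,Rt,s=None):
    "shift (mm) and rotvec (deg) from current pose to the target, tool axes"
    s=s or bot.state(); R0=R.from_quat(s["tool_rot"])
    print("rows:",np.round(R0.inv().apply(np.array(pos)-s["eef_pos"])*1e3,1),np.round(np.degrees((R0.inv()*Rt).as_rotvec()),2))
def tool(d,xdir):
    "tool with z=-d and x nearest to xdir"
    z=-np.array(d)/np.linalg.norm(d);x=np.array(xdir,float);x-=z*(x@z);x/=np.linalg.norm(x)
    return R.from_matrix(np.c_[x,np.cross(z,x),z])
E
python3 - <<'E'
from h import *
rel((.5,-.2,.27),tool((0,0,1),(1,0.07,0)))
E
```

```text
rows: [ 361.7 -275.9  -38.8] [-0.02  0.   22.  ]
```

```bash
python3 -m creep '362 -276 -39 0 0 22 85;362 -276 -39 0 0 22 85;362 -276 -39 0 0 22 85;362 -276 -39 0 0 22 85;362 -276 -39 0 0 22 85;362 -276 -39 0 0 22 85;362 -276 -39 0 0 22 85;362 -276 -39 0 0 22 85;362 -276 -39 0 0 22 85;362 -276 -39 0 0 22 85;362 -276 -39 0 0 22 85'
python3 - <<'E'
from h import *
d=np.array([.512,.039,.858]);d/=np.linalg.norm(d)
sh=np.array([.5196,.246,.1266])
rel(sh+.049*d,tool(d,(1,.07,0)))
print(bot.state()["joints"])
E
```

```text
time_s: 1.45
eef_pos: [0.5012, -0.1979, 0.2706]
tool_rot: [0.999, 0.037, 0.0, -0.0]
wrist_force: [-0.3, -1.0, 0.7]
opening: 0.0851
grip_force: 0.0
rows: [  76.3 -441.4  102.1] [ -0.15 -30.94   0.3 ]
[ 0.3533  0.2207 -0.1089  1.8296  0.0264  1.0921 -1.2617]
```

```bash
python3 -m creep '76 -441 40 0 -31 0 85;76 -441 40 0 -31 0 85;76 -441 40 0 -31 0 85;76 -441 40 0 -31 0 85;76 -441 40 0 -31 0 85;76 -441 40 0 -31 0 85;76 -441 40 0 -31 0 85;76 -441 40 0 -31 0 85;76 -441 40 0 -31 0 85;76 -441 40 0 -31 0 85;76 -441 102 0 -31 0 85;76 -441 102 0 -31 0 85'
python3 - <<'E'
from h import *
d=np.array([.512,.039,.858]);d/=np.linalg.norm(d)
sh=np.array([.5196,.246,.1266])
s=bot.state();rel(sh+.049*d,tool(d,(1,.07,0)))
print(s["joints"])
cv2.imwrite("pics/w1.png",bot.grab_frame("wrist")["color"])
E
```

```text
time_s: 2.65
eef_pos: [0.5442, 0.2419, 0.1638]
tool_rot: [0.962, 0.032, -0.27, 0.011]
wrist_force: [0.2, -1.2, -0.3]
opening: 0.0857
grip_force: 0.0
rows: [-1.8 -5.9 -4.6] [-0.03  0.43 -0.12]
[-0.2672  0.7306 -0.2568  1.4035 -0.0479  1.5274 -1.9941]
```

View pics/w1.png

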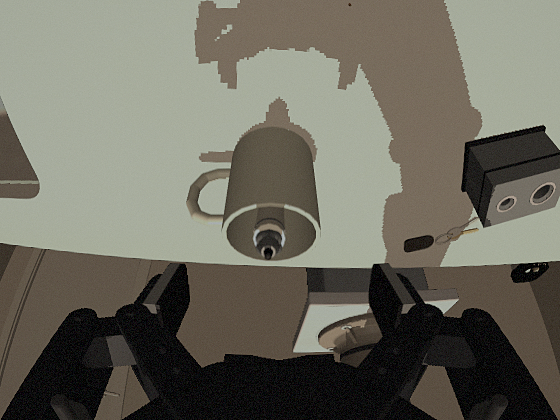

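The wrist picture shows the nib at (267,254) in front of the marker's end, inside the mug rim (ellipse centre about (271,232)); the fingers are symmetric about column 279. I'll check that against the predicted positions.

```bash
cat >> h.py <<'E'
def wproj(P,s,f):
    h=f["color"].shape[0];F=h/2/np.tan(np.radians(f["vfov"]/2))
    p=R.from_quat(s["tool_rot"]).inv().apply(np.array(P)-s["eef_pos"]);T=f["T_tool_cam"]
    c=T[:3,:3].T@(p-T[:3,3]); x,y,z=c[0],-c[1],-c[2]; r=np.hypot(x,y);k=F*np.arctan2(r,z)/r
    return np.array([f["cx"]+k*x,f["cy"]+k*y])
def wray(u,v,s,f):
    h=f["color"].shape[0];F=h/2/np.tan(np.radians(f["vfov"]/2));T=f["T_tool_cam"]
    x,y=u-f["cx"],v-f["cy"];r=np.hypot(x,y);th=r/F
    c=np.array([np.sin(th)*x/r,-np.sin(th)*y/r,-np.cos(th)]);Rt=R.from_quat(s["tool_rot"])
    return Rt.apply(T[:3,3])+s["eef_pos"],Rt.apply(T[:3,:3]@c)
E
python3 - <<'E'
from h import *
s=bot.state();f=bot.grab_frame("wrist");cv2.imwrite("pics/w1c.png",cv2.resize(f["color"][180:280,210:340],(780,600),interpolation=cv2.INTER_CUBIC)*1)
tip=np.array([.5329,.2471,.1489]);d=np.array([.512,.039,.858])
for k in(0,.019,.026,.166): print(k,wproj(tip-k*d,s,f))
print("well",wproj((.516,-.035,.063),s,f),s["eef_pos"])
E
```

```text
0 [267.9614 256.5438]
0.019 [268.9556 242.7429]
0.026 [269.2806 238.2583]
0.166 [273.1497 185.8326]
well [542.3593 193.9066] [0.5438 0.2417 0.1636]
```

View pics/w1c.png

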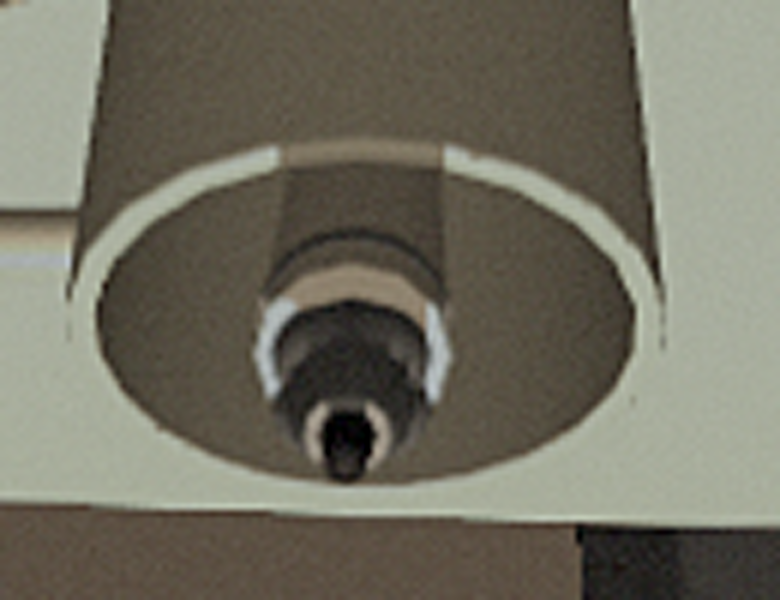

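```bash
python3 - <<'E'
from h import *
d=np.array([.512,.039,.858]);d/=np.linalg.norm(d)
sh=np.array([.5329,.2468,.1489])-.026*d
rel(sh-.029*d,tool(d,(1,.07,0)))
E
```

```text
rows: [-0.4 -5.1 75.5] [-0.09  0.42 -0.11]
```

```bash
python3 -m creep '0 -5 20 0 0 0 85;0 -5 40 0 0 0 85;0 -5 60 0 0 0 85;0 -5 75 0 0 0 85;0 -5 75 0 0 0 85;0 -5 75 0 0 0 85'
python3 -m creep '0 0 0 0 0 0 40;0 0 0 0 0 0 0;0 0 0 0 0 0 0;0 0 0 0 0 0 0;0 0 0 0 0 0 0;0 0 0 0 0 0 0;0 0 0 0 0 0 0;0 0 0 0 0 0 0'
```

```text
time_s: 3.35
eef_pos: [0.5078, 0.2472, 0.1056]
tool_rot: [0.963, 0.033, -0.266, 0.009]
wrist_force: [-0.2, 0.2, 0.9]
opening: 0.0849
grip_force: 0.0
time_s: 4.15
eef_pos: [0.5067, 0.2474, 0.1041]
tool_rot: [0.963, 0.034, -0.267, 0.009]
wrist_force: [0.9, -0.9, 1.9]
opening: 0.0175
grip_force: 58.5
```

```bash
python3 -m creep '0 0 0 0 0 0 40;0 0 0 0 0 0 40;0 0 3 0 0 0 40;0 0 6 0 0 0 40;0 0 7 0 0 0 40;0 0 7 0 0 0 0;0 0 7 0 0 0 0;0 0 7 0 0 0 0;0 0 7 0 0 0 0;0 0 7 0 0 0 0'
python3 - <<'E'
from h import *
f=bot.grab_frame("wrist");cv2.imwrite("pics/w2.png",cv2.resize(f["color"][200:350,180:380],(800,600),interpolation=cv2.INTER_CUBIC))
E
```

```text
time_s: 5.15
eef_pos: [0.5031, 0.2482, 0.0991]
tool_rot: [0.963, 0.034, -0.267, 0.009]
wrist_force: [0.7, 1.3, 6.5]
opening: 0.0176
grip_force: 60.7
```

View pics/w2.png

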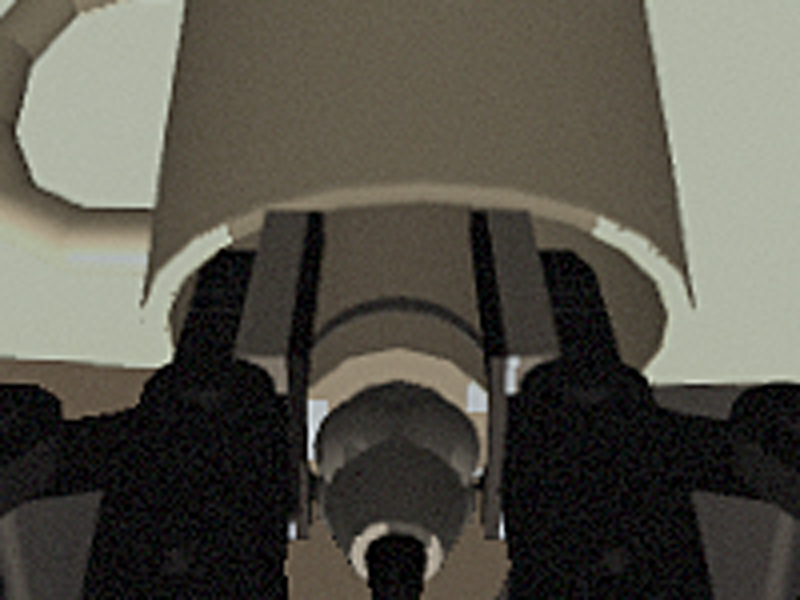

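The pads hold the barrel below the shoulder, with the black ring between them, the nib at (397,560) and the finger ends just inside the rim. I'll pull it out along its axis.

```bash
python3 -m creep '0 0 -15 0 0 0 0;0 0 -30 0 0 0 0;0 0 -50 0 0 0 0;0 0 -75 0 0 0 0;0 0 -100 0 0 0 0;0 0 -125 0 0 0 0;0 0 -150 0 0 0 0;0 0 -165 0 0 0 0;0 0 -165 0 0 0 0'
python3 - <<'E'
from h import *
F={n:bot.grab_frame(n) for n in("scene","top")}
s=bot.state();d=np.array([0,0,1.])
rel((.516,-.035,.265),tool(d,(1,.07,0)));print(s["joints"])
E
```

```text
time_s: 6.1
eef_pos: [0.5891, 0.2535, 0.2409]
tool_rot: [0.964, 0.033, -0.265, 0.009]
wrist_force: [0.2, -0.5, -1.3]
opening: 0.0175
grip_force: 58.6
rows: [-91.7 282.5  24.5] [ 0.01 31.04 -0.  ]
[-0.2781  0.7365 -0.2485  1.2102 -0.054   1.7073 -2.0009]
```

```bash
python3 -m creep '-15 30 -15 0 6 0 0;-30 70 -10 0 14 0 0;-50 115 0 0 22 0 0;-70 165 10 0 31 0 0;-85 215 20 0 31 0 0;-92 260 24 0 31 0 0;-92 282 24 0 31 0 0;-92 282 24 0 31 0 0;-92 282 24 0 31 0 0;-92 282 24 0 31 0 0'
python3 - <<'E'
from h import *
s=bot.state(); print(s["joints"],s["eef_pos"])
F={n:bot.grab_frame(n) for n in("scene","top","wrist")}
for n,P in(("top",(.516,-.035,.2)),("scene",(.516,-.035,.17))):
    f=F[n];h=420;Fo=210/np.tan(np.radians(f["vfov"]/2));c=R.from_quat(f["orientation"]).inv().apply(np.array(P)-f["eye"])
    print(n,f["cx"]+Fo*c[0]/-c[2],f["cy"]-Fo*c[1]/-c[2])
a=F["scene"]["color"][120:290,220:346];b=F["wrist"]["color"][120:290,220:346]
cv2.imwrite("pics/t2.png",np.hstack([cv2.resize(x,(400,540),interpolation=cv2.INTER_CUBIC) for x in(a,b)]))
E
```

```text
time_s: 7.2
eef_pos: [0.5158, -0.0327, 0.2656]
tool_rot: [0.999, 0.036, -0.001, -0.0]
wrist_force: [-0.1, 1.1, -0.8]
opening: 0.0175
grip_force: 58.7
[ 0.0864  0.1918 -0.164   1.879   0.0345  1.0748 -1.5897] [ 0.5158 -0.0327  0.2656]
top 288.3337778833745 226.18944244039088
scene 278.7213300601746 202.0571276256638
```

View pics/t2.png

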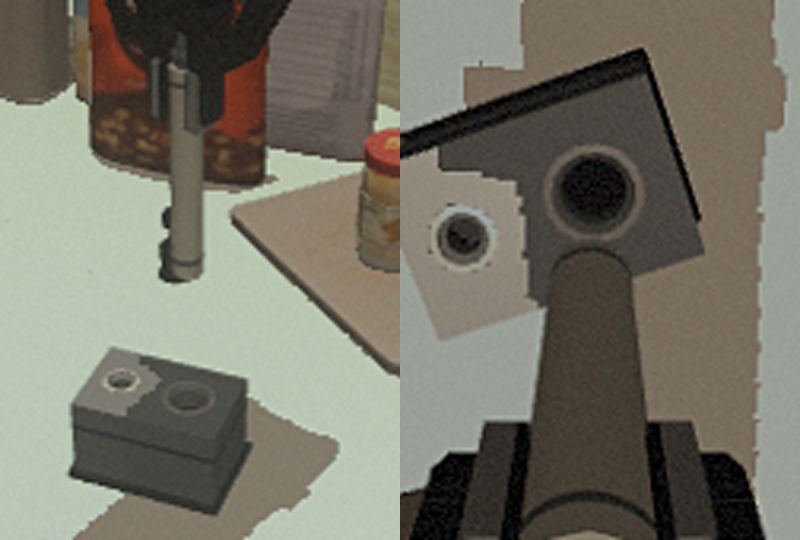

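The left tile (scene) shows the marker hanging upright, foot centre about (188,272), barrel top about (180,75). The right tile (wrist) shows the foot's far edge at (592,247) with sides at 553 and 631, and the wide well's centre at (593,192).

```bash
cat > m.py <<'E'
from h import *
from scipy.optimize import least_squares
s=bot.state();f=bot.grab_frame("wrist");g=bot.grab_frame("scene")
k=400/126
W=lambda x,y:((x-400)/k+220-.35,y/k+120-.35); S=lambda x,y:(x/k+220-.35,y/k+120-.35)
def sproj(P,g):
    F=210/np.tan(np.radians(g["vfov"]/2));c=R.from_quat(g["orientation"]).inv().apply(np.array(P)-g["eye"])
    return np.array([g["cx"]+F*c[0]/-c[2],g["cy"]-F*c[1]/-c[2]])
th=np.linspace(0,2*np.pi,73)
def res(p):
    c=p[:3];ring=np.array([wproj(c+.01*np.array([np.cos(t),np.sin(t),0]),s,f) for t in th])
    return np.r_[ring[:,1].min()-W(592,247)[1],ring[:,0].min()-W(553,0)[0],ring[:,0].max()-W(631,0)[0],(sproj(c,g)-S(188,272))]
r=least_squares(res,[.516,-.033,.158]);print("foot",r.x,r.fun)
print("well wrist@.063",at:=None or (lambda e,d:e+d*(.063-e[2])/d[2])(*wray(*W(593,192),s,f)))
print("well scene",at_z(g,*S(188,397),.063))
print("tcp",s["eef_pos"])
for z in(.25,.235): print("scene axis at tcp plane",z,sproj((*s["eef_pos"][:2],z),g),"seen", S(180,75))
E
python3 m.py
```

```text
foot [ 0.5155 -0.034   0.1623] [-0.1711 -0.2277  0.4543 -0.7022 -0.0552]
well wrist@.063 [ 0.5184 -0.0345  0.063 ]
well scene [ 0.5172 -0.0347  0.063 ]
tcp [ 0.5162 -0.0329  0.2659]
scene axis at tcp plane 0.25 [278.1249 164.9693] seen (276.34999999999997, 143.275)
scene axis at tcp plane 0.235 [278.1087 172.1704] seen (276.34999999999997, 143.275)
```

```bash
python3 -m creep '2 1 0 0 0 0 0;2 1 30 0 0 0 0;2 1 60 0 0 0 0;2 1 85 0 0 0 0;2 1 90 0 0 0 0;2 1 90 0 0 0 0'
python3 - <<'E'
from h import *
s=bot.state();f=bot.grab_frame("wrist");print(s["eef_pos"],wproj((.5178,-.0346,.063),s,f))
a=f["color"][150:300,200:360];b=bot.grab_frame("scene")["color"][195:270,240:320]
cv2.imwrite("pics/t3.png",np.hstack([cv2.resize(x,(400,375),interpolation=cv2.INTER_CUBIC) for x in(a,b)]))
E
```

```text
time_s: 8.05
eef_pos: [0.5182, -0.0352, 0.1759]
tool_rot: [0.999, 0.035, -0.001, -0.0]
wrist_force: [0.0, 0.2, -0.1]
opening: 0.0171
grip_force: 58.7
[ 0.5182 -0.0352  0.1759] [278.1439 205.4833]
```

View pics/t3.png

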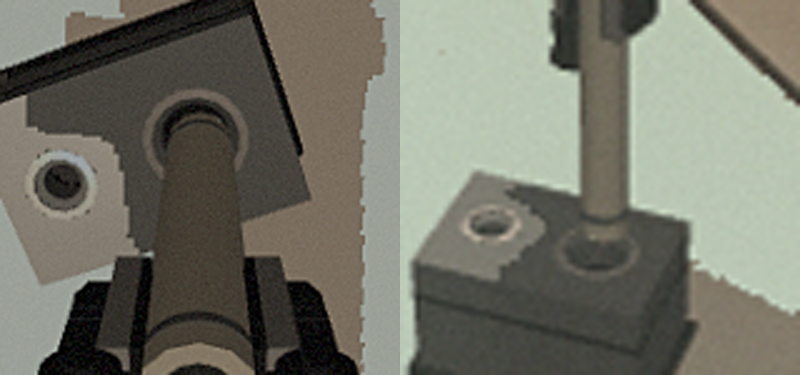

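Left (wrist): the foot's far edge is at (200,113), sides 165 and 238, and the well ring's centre is near (196,138). Right (scene): the foot spans 580–631 with its centre near row 227, and the well ring is centred at (597,251). The foot looks slightly off, so I'll compute the correction.

```bash
sed -e 's/^k=.*/k=2.5/' -e 's/^W=.*/W=lambda x,y:(x\/2.5+200-.3,y\/2.5+150-.3); S=lambda x,y:((x-400)\/5+240-.4,y\/5+195-.4)/' -e 's/592,247/200,113/;s/553,0/165,0/;s/631,0/238,0/;s/188,272/605,227/;s/593,192/196,138/;s/188,397/597,251/;s/180,75/605,50/;s/\.158\]/.072]/' m.py > m2.py; python3 m2.py; python3 -c "
from h import *
print(R.from_quat([0.4305,-0.18,-0.3418,0.8158]).apply([1,0,0]))"
```

```text
foot [ 0.5211 -0.0362  0.0752] [ 0.0669  1.8942 -1.8693  0.1328 -0.416 ]
well wrist@.063 [ 0.5195 -0.0345  0.063 ]
well scene [ 0.5171 -0.0351  0.063 ]
tcp [ 0.5194 -0.0352  0.1775]
scene axis at tcp plane 0.25 [280.2161 164.7868] seen (280.6, 204.6)
scene axis at tcp plane 0.235 [280.1765 171.9845] seen (280.6, 204.6)
[ 0.7016 -0.7126 -0.0006]
```

```bash
python3 -m creep '-2 -1 0 0 0 0 0;-2 -1 5 0 0 0 0;-2 -1 10 0 0 0 0;-2 -1 15 0 0 0 0;-2 -1 20 0 0 0 0;-2 -1 20 0 0 0 0'
```

```text
time_s: 8.85
eef_pos: [0.5157, -0.0344, 0.1552]
tool_rot: [0.999, 0.035, -0.001, -0.0]
wrist_force: [-0.7, -0.1, -0.7]
opening: 0.0176
grip_force: 58.7
```

```bash
python3 -m creep '0 0 8 0 0 0 0;0 0 16 0 0 0 0;0 0 24 0 0 0 0;0 0 32 0 0 0 0;0 0 38 0 0 0 0;0 0 38 0 0 0 0'
```

```text
time_s: 9.45
eef_pos: [0.5156, -0.0344, 0.1172]
tool_rot: [0.999, 0.035, -0.001, -0.0]
wrist_force: [0.3, -0.1, -0.4]
opening: 0.0178
grip_force: 58.7
```

```bash
python3 -m creep '0 0 3 0 0 0 0;0 0 5 0 0 0 0;0 0 6 0 0 0 0;0 0 6 0 0 0 0'
```

```text
time_s: 9.85
eef_pos: [0.517, -0.0344, 0.1131]
tool_rot: [0.999, 0.035, 0.001, 0.0]
wrist_force: [-1.8, 0.4, 4.7]
opening: 0.0177
grip_force: 59.3
```

```bash
python3 -m creep '0 0 0 0 0 0 50;0 0 0 0 0 0 85;0 0 0 0 0 0 85;0 0 0 0 0 0 85;0 0 -30 0 0 0 85;0 0 -60 0 0 0 85;0 0 -90 0 0 0 85;0 0 -130 0 0 0 85;0 0 -130 0 0 0 85'
python3 - <<'E'
from h import *
s=bot.state();f=bot.grab_frame("wrist");print(s["eef_pos"],s["joints"])
a=f["color"][120:300,190:370];b=bot.grab_frame("scene")["color"][170:290,220:340]
cv2.imwrite("pics/t4.png",np.hstack([cv2.resize(x,(400,400),interpolation=cv2.INTER_CUBIC) for x in(a,b)]))
rel((.4805,-.2655,.2),tool((0,0,1),(1,.07,0)))
E
```

```text
time_s: 10.75
eef_pos: [0.5195, -0.0343, 0.2475]
tool_rot: [0.999, 0.035, 0.005, 0.0]
wrist_force: [0.9, -0.0, 0.3]
opening: 0.0845
grip_force: 0.0
[ 0.5195 -0.0343  0.2475] [ 0.0877  0.2096 -0.1637  1.9006  0.0404  1.025  -1.5943]
rows: [-52.4 228.   43. ] [ 0.01 -0.12 -0.01]
```

View pics/t4.png

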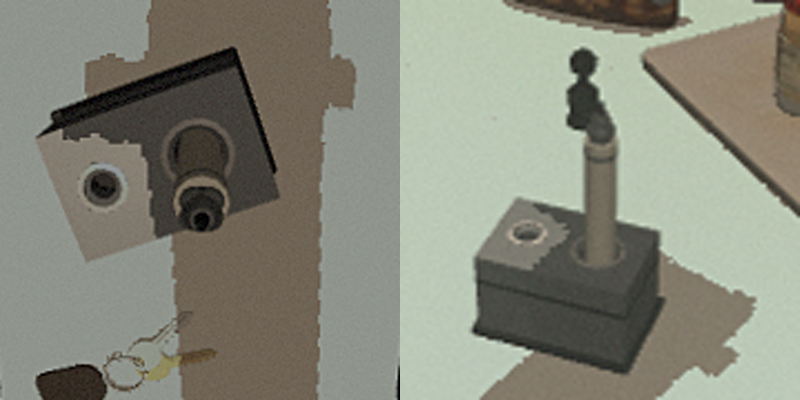

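The marker stands in the wide well: the wrist tile has the nib at (202,219), and the scene tile shows it upright with its nib at (601,118). Next I'll go to the cap, squeezing it once across each axis to centre it.

```bash
python3 - <<'E'
from h import *
s=bot.state();f=bot.grab_frame("wrist");g=bot.grab_frame("scene")
w=(190+202/2.2222-.3,120+219/2.2222-.3);c=(220+201/3.3333-.35,170+118/3.3333-.35)
e,d=wray(*w,s,f);print("nib wrist@.174",e+d*(.174-e[2])/d[2],"scene",at_z(g,*c,.174),tri((e,d),ray(g,*c)))
E
python3 -m creep '-52 228 0 0 0 -45 85;-52 228 0 0 0 -60 85;-52 228 0 0 0 -70 85;-52 228 0 0 0 -80 85;-52 228 0 0 0 -90 85;-52 228 43 0 0 -90 85;-52 228 43 0 0 -90 85;-52 228 43 0 0 -90 85;-52 228 43 0 0 -90 85;-52 228 43 0 0 -90 85;-52 228 43 0 0 -90 85;-52 228 43 0 0 -90 85'
python3 - <<'E'
from h import *
rel((.4805,-.2655,.010),tool((0,0,1),(-.07,1,0)))
s=bot.state();f=bot.grab_frame("wrist");print(s["eef_pos"],s["joints"],wproj((.4805,-.2655,.042),s,f))
cv2.imwrite("pics/w5.png",f["color"])
E
```

```text
nib wrist@.174 [ 0.5205 -0.0353  0.174 ] scene [ 0.5059 -0.0481  0.174 ] (array([ 0.5173, -0.0362,  0.1631]), [np.float64(0.000658675914763606), np.float64(0.0006586759147636082)])
time_s: 12.15
eef_pos: [0.4794, -0.2652, 0.1977]
tool_rot: [0.682, 0.732, -0.0, -0.001]
wrist_force: [0.9, 1.5, 0.2]
opening: 0.0848
grip_force: 0.0
rows: [ -0.8   1.5 187.6] [-0.14 -0.1   0.07]
[ 0.4794 -0.2652  0.1977] [ 0.6076  0.3217 -0.2634  1.8801  0.1002  0.9555  0.3701] [280.1572 193.0749]
```

```bash
python3 -m creep '0 1 45 0 0 0 85;0 1 90 0 0 0 85;0 1 130 0 0 0 85;0 1 160 0 0 0 85;0 1 180 0 0 0 85;0 1 187 0 0 0 85;0 1 187 0 0 0 50;0 1 187 0 0 0 25;0 1 187 0 0 0 20;0 1 187 0 0 0 20;0 1 187 0 0 0 20;0 1 187 0 0 0 20'
python3 -c "
from bench import bot
s=bot.state();print(s['joints'],s['opening'],s['grip_force'],s['eef_pos'])"
```

```text
time_s: 13.4
eef_pos: [0.482, -0.2658, 0.0135]
tool_rot: [0.682, 0.731, 0.0, 0.001]
wrist_force: [-0.9, 0.0, 5.9]
opening: 0.0217
grip_force: 58.6
[ 0.55340781  0.5853684  -0.2074063   1.99364826  0.20933259  0.5807544
  0.27349506] 0.021726317776346354 58.556071780622005 [ 0.48200932 -0.26580992  0.01348591]
```

```bash
python3 -m creep '0 0 0 0 0 0 60;0 0 -4 0 0 0 85;0 0 -4 0 0 10 85;0 0 -4 0 0 20 85;0 0 -4 0 0 30 85;0 0 -4 0 0 40 85;0 0 -4 0 0 50 85;0 0 -4 0 0 60 85;0 0 -4 0 0 70 85;0 0 -4 0 0 80 85;0 0 -4 0 0 90 85;0 0 -4 0 0 90 85'
python3 -m creep '0 0 0 0 0 0 85;0 0 2 0 0 0 50;0 0 2 0 0 0 25;0 0 2 0 0 0 20;0 0 2 0 0 0 20;0 0 2 0 0 0 20;0 0 2 0 0 0 20'
python3 -c "
from bench import bot
s=bot.state();print(s['joints'],s['opening'],s['grip_force'],s['eef_pos'],s['tool_rot'])"
```

```text
time_s: 14.6
eef_pos: [0.4815, -0.2653, 0.0166]
tool_rot: [0.998, 0.067, 0.0, -0.0]
wrist_force: [0.5, -0.3, -1.5]
opening: 0.0848
grip_force: 0.0
time_s: 15.3
eef_pos: [0.4813, -0.2655, 0.0145]
tool_rot: [0.998, 0.07, 0.0, -0.0]
wrist_force: [-1.2, 0.9, 3.1]
opening: 0.0221
grip_force: 58.8
[ 0.25038066  0.58352954  0.17982349  2.0152202  -0.18738905  0.55814183
 -0.86964232] 0.022098798966526254 58.78513041883707 [ 0.48129693 -0.26552912  0.01449405] [ 9.97524740e-01  7.03163489e-02  5.12755739e-05 -4.08317850e-05]
```

```bash
python3 -m creep '0 0 -50 0 0 0 20;0 0 -100 0 0 0 20;0 0 -150 0 0 0 20;0 0 -200 0 0 0 20;0 0 -230 0 0 0 20;0 0 -230 0 0 0 20;0 0 -230 0 0 0 20'
python3 - <<'E'
from h import *
rel((.5185,-.0353,.245),tool((0,0,1),(1,.07,0)))
E
```

```text
time_s: 16.0
eef_pos: [0.4814, -0.2654, 0.2445]
tool_rot: [0.998, 0.07, 0.001, 0.0]
wrist_force: [-0.4, -0.2, -0.6]
opening: 0.0212
grip_force: 58.9
rows: [  69.1 -222.6   -0.5] [ 0.02 -0.06  4.07]
```

```bash
python3 -m creep '69 -223 0 0 0 4 20;69 -223 0 0 0 4 20;69 -223 0 0 0 4 20;69 -223 0 0 0 4 20;69 -223 0 0 0 4 20;69 -223 0 0 0 4 20;69 -223 0 0 0 4 20;69 -223 0 0 0 4 20'
python3 - <<'E'
from h import *
s=bot.state();F={n:bot.grab_frame(n) for n in("wrist","scene")};print(s["eef_pos"],s["tool_rot"])
cv2.imwrite("pics/a_w.png",F["wrist"]["color"]);cv2.imwrite("pics/a_s.png",F["scene"]["color"])
a=F["wrist"]["color"][150:280,210:350];b=F["scene"]["color"][130:260,235:330]
im=np.hstack([cv2.resize(a,(430,400),interpolation=cv2.INTER_CUBIC),cv2.resize(b,(292,400),interpolation=cv2.INTER_CUBIC)])
cv2.imwrite("pics/t5.png",np.clip(im*1.6,0,255).astype(np.uint8))
E
```

```text
time_s: 16.8
eef_pos: [0.5175, -0.0365, 0.2431]
tool_rot: [0.999, 0.034, -0.001, 0.0]
wrist_force: [-0.6, -0.2, 1.1]
opening: 0.0213
grip_force: 58.9
[ 0.5175 -0.0365  0.2431] [ 0.9994  0.0344 -0.0012  0.0004]
```

View pics/t5.png

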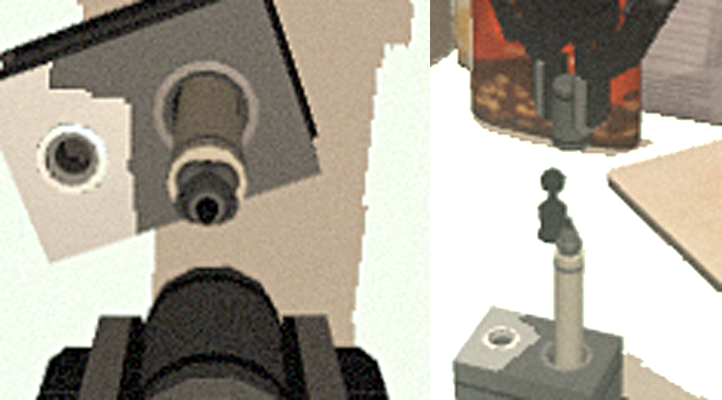

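Left (wrist): the shoulder ring is centred at (208,180), the nib at (207,208), and the cap mouth's far edge at (212,268). Right (scene): the cap mouth is centred at (570.5,144) and the marker's shoulder at (569,254).

```bash
cat > m3.py <<'E'
from h import *
from scipy.optimize import least_squares
s=dict(eef_pos=np.array([.5175,-.0365,.2431]),tool_rot=np.array([.9994,.0344,-.0012,.0004]))
f=bot.grab_frame("wrist");g=bot.grab_frame("scene");k=430/140
W=lambda x,y:np.array([x/k+210-.35,y/k+150-.35]); S=lambda x,y:np.array([(x-430)/k+235-.35,y/k+130-.35])
e,d=wray(*W(208,180),s,f); sh=e+d*(.148-e[2])/d[2]
e,d=wray(*W(207,208),s,f); nib=e+d*(.174-e[2])/d[2]
print("wrist: shoulder",sh,"nib",nib)
print("scene: shoulder",at_z(g,*S(569,254),.148),"cap mouth",at_z(g,*S(570.5,144),.2285))
th=np.linspace(0,2*np.pi,90)
def sproj(P):
    F=210/np.tan(np.radians(g["vfov"]/2));c=R.from_quat(g["orientation"]).inv().apply(np.array(P)-g["eye"])
    return np.array([g["cx"]+F*c[0]/-c[2],g["cy"]-F*c[1]/-c[2]])
def ring(c):return np.array([wproj(np.r_[c,.2285]+.012*np.array([np.cos(t),np.sin(t),0]),s,f) for t in th])
r=least_squares(lambda c:[ring(c)[:,1].min()-W(212,268)[1],wproj((*c,.2285),s,f)[0]-W(213,0)[0]],[.5175,-.0365]);print("cap mouth wrist",r.x,r.fun)
# horizontal discrepancy along scene right
print("scene cols: cap",sproj((*s["eef_pos"][:2],.2285))[0],S(570.5,0)[0]," marker if at tcp xy",sproj((*s["eef_pos"][:2],.148)),S(569,254))
E
python3 m3.py
```

```text
wrist: shoulder [ 0.52   -0.0352  0.148 ] nib [ 0.5214 -0.035   0.174 ]
scene: shoulder [ 0.5154 -0.0389  0.148 ] cap mouth [ 0.5158 -0.0393  0.2285]
cap mouth wrist [ 0.517  -0.0365] [-0.  0.]
scene cols: cap 279.9548130923975 280.3941860465116  marker if at tcp xy [279.7698 211.4135] [279.9058 212.3477]
```

```bash
python3 -m creep '2 -1 0 0 0 0 20;2 -1 20 0 0 0 20;2 -1 40 0 0 0 20;2 -1 50 0 0 0 20;2 -1 58 0 0 0 20;2 -1 64 0 0 0 20;2 -1 64 0 0 0 20'
```

```text
time_s: 17.7
eef_pos: [0.5202, -0.0338, 0.1799]
tool_rot: [0.999, 0.035, -0.0, 0.0]
wrist_force: [0.8, -0.2, -0.4]
opening: 0.0219
grip_force: 58.9
```

No force yet, with the mouth at about 0.165, so it should be over the nib. I'll lower it slowly onto the beads.

```bash
python3 -m creep '0 0 2 0 0 0 20;0 0 4 0 0 0 20;0 0 6 0 0 0 20;0 0 6 0 0 0 20'; python3 -m creep '0 0 1 0 0 0 20;0 0 2 0 0 0 20;0 0 2 0 0 0 20'
```

```text
time_s: 18.1
eef_pos: [0.5203, -0.0338, 0.1742]
tool_rot: [0.999, 0.035, -0.0, 0.0]
wrist_force: [-0.2, -0.0, 0.1]
opening: 0.0215
grip_force: 58.9
time_s: 18.4
eef_pos: [0.5203, -0.0338, 0.1722]
tool_rot: [0.999, 0.035, -0.0, -0.0]
wrist_force: [-0.6, -0.2, 0.5]
opening: 0.0219
grip_force: 59.0
```

```bash
python3 -m creep '0 0 1 0 0 0 20;0 0 2 0 0 0 20;0 0 2 0 0 0 20'; python3 -m creep '0 0 1 0 0 0 20;0 0 2 0 0 0 20;0 0 2 0 0 0 20'; python3 -m creep '0 0 1 0 0 0 20;0 0 2 0 0 0 20;0 0 2 0 0 0 20'
```

```text
time_s: 18.7
eef_pos: [0.5208, -0.0338, 0.171]
tool_rot: [0.999, 0.035, 0.001, -0.0]
wrist_force: [-1.1, -0.2, 7.7]
opening: 0.0217
grip_force: 59.7
time_s: 19.0
eef_pos: [0.5211, -0.0338, 0.1694]
tool_rot: [0.999, 0.035, 0.001, -0.0]
wrist_force: [-2.1, 0.9, 8.3]
opening: 0.0218
grip_force: 59.8
time_s: 19.3
eef_pos: [0.5202, -0.0338, 0.166]
tool_rot: [0.999, 0.035, -0.0, 0.0]
wrist_force: [0.0, -0.3, -0.9]
opening: 0.0216
grip_force: 58.9
```

Clicked past the beads; now down to the shoulder and press.

```bash
python3 -m creep '0 0 1 0 0 0 20;0 0 2 0 0 0 20;0 0 2 0 0 0 20'; python3 -m creep '0 0 1 0 0 0 20;0 0 2 0 0 0 20;0 0 2 0 0 0 20';  python3 -m creep '0 0 1 0 0 0 20;0 0 2 0 0 0 20;0 0 2 0 0 0 20'
```

```text
time_s: 19.6
eef_pos: [0.5201, -0.0338, 0.1639]
tool_rot: [0.999, 0.035, -0.0, 0.0]
wrist_force: [0.3, 0.1, -1.1]
opening: 0.0217
grip_force: 58.9
time_s: 19.9
eef_pos: [0.5208, -0.0338, 0.1627]
tool_rot: [0.999, 0.035, 0.001, -0.0]
wrist_force: [-0.3, 0.5, 2.7]
opening: 0.0214
grip_force: 59.4
time_s: 20.2
eef_pos: [0.5218, -0.034, 0.1623]
tool_rot: [0.999, 0.035, 0.002, -0.0]
wrist_force: [-2.6, -0.3, 16.6]
opening: 0.0216
grip_force: 60.7
```

```bash
python3 -m creep '0 0 1 0 0 0 20;0 0 1 0 0 0 20;0 0 1 0 0 0 20;0 0 1 0 0 0 20;0 0 1 0 0 0 20;0 0 1 0 0 0 20;0 0 1 0 0 0 20;0 0 1 0 0 0 20'; python3 -m creep '0 0 0 0 0 0 20;0 0 0 0 0 0 20;0 0 0 0 0 0 20;0 0 0 0 0 0 20'
```

```text
time_s: 21.0
eef_pos: [0.5222, -0.034, 0.1622]
tool_rot: [0.999, 0.035, 0.002, -0.0]
wrist_force: [-4.0, 0.5, 21.7]
opening: 0.0214
grip_force: 61.4
time_s: 21.4
eef_pos: [0.5222, -0.0341, 0.1622]
tool_rot: [0.999, 0.035, 0.002, -0.0]
wrist_force: [-4.5, -0.4, 22.9]
opening: 0.0216
grip_force: 61.4
```

```bash
python3 -c "
from bench import bot
print(bot.hand_in())"
```

```text
the job is handed in; nothing more can be done
None
```

I've handed the job in at about 21 s on the robot's clock, with the marker nib up in the wide well and its cap snapped on; the gripper still holds the cap and presses down with about 22 N, and hand-in returned no verdict.

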